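# Light the tallest vase on the stall

## Robot

A 6-joint arm with a two-finger parallel gripper is mounted at the origin on the work surface. World frame = base frame: x ahead of the robot, y to its left, z up, the work surface at z = 0. Lengths are in m, angles in rad, forces in N, time in s.
With the tool pointing down it reaches from about 0.4 to 0.825 m from the base axis. Payload 7 kg.
Tool frame: the origin (TCP) lies midway between the tips of the shut fingers; the grasp point (between the pads) lies arm.hold_point_z behind it (arm.hold_point_z is the distance from the TCP to the grasp point, in m); z points along the fingers, y is the line along which they close (so a half turn about z gives the same grasp; the last joint's range is limited). The gripper opens to 88 mm and grips with 3 to 60 N. Pads are 19 mm wide; open, the fingers measure 130 mm over their backs; the gripper's body (78 mm by 193 mm) begins 47 mm behind the grasp point.
Start: joints at [1.519, 0.359, 0.012, 0, -1.224, -0.288], TCP at [0.225, 0.636, 0.201] pointing down, gripper open.
Joint ranges: [-3.07, 3.07], [-1.43, 2.12], [-1.02, 1.25], [-3.03, 1.67], [-3.05, -0], [-3.03, 3.03]. Speed limits (rad/s): [2.39, 2.39, 3.01, 3.14, 3.14, 3.14].

## Interface

Orientations are given as [roll, pitch, yaw] about the fixed x, y, z axes, in that order (R = Rz(yaw) Ry(pitch) Rx(roll)).
In Python, from station import arm gives the robot as it stands.
- The arm moves only by the shell command python3 -m crank 'ROWS' [OPENING] [FORCE]. ROWS is JSON, a list that holds one entry, the list of rows, each a list of 4 numbers: the shift along the tool's x, y, z in units of 25 mm (1.0 is 25 mm), then the turn about the tool's z in units of 5 degrees (1.0 is 5 degrees). A call has 1 to 12 rows; each row is the pose to reach, as a shift and turn from the pose commanded when the call began, along the tool's axes at that moment; what a row does not reach only later rows make up. A row lasts 1/8 s, in which the tool goes at most 62.5 mm and 10.7 degrees, less where a joint would pass 70% of its speed; a pose out of reach is approached as far as the arm can. A call with a gripper value outside its range is refused whole. OPENING is the closure, from 0 (fully open) to 1 (shut), set as the call begins (- or left out, the last holds). The fingers move at their own pace and stop on an object; FORCE is the grip in N (left out, the last holds). Time passes only in rows, so rows that repeat a pose let the fingers close. It gives the time, the measured TCP pose, the force, the opening and the grip force at its end, in the units of the state.
- arm.get_state(): the state, without advancing time (a new reading comes with each control period).
- arm.grab_frame(name): name is "side" or "top"; returns (picture, depth): 480x640x3 uint8, red, green, blue; 480x640 float32, m along the optical axis (not along the pixel's ray), 0 where there is no reading.
- arm.get_calibration(name): a dict with "mtx" (3x3 intrinsics, pixels), "R" (3x3) and "t" (3): a world point X has camera coordinates R X + t. Camera axes: x right, y down, z forward; pixel columns grow to the right and rows downward; lengths in m; the calibration is good to about 2 mm. A picture is of the moment at which its call begins. get_calibration takes no time and is no camera call.
- arm.job_done(): hands the job in; it is judged then, once.
Trained networks look in the newest picture that a camera, given by its name, has taken for a name from the list of things; names that differ only in an ending like _2 or _b are one class to them, and where a whole thing is asked for, a point or a joint stands for the part that bears it (a point fixed in the world has none). Each returns a list of dicts, best first, with "score" (0 to 1); they miss things now and then, are a little off and sometimes report something else, mostly with a low value. They report only what shows in the picture. A call takes as long as a camera call. They do not tell look-alikes from the thing itself.
- arm.recognise(thing, camera): "extent" ([left, top, width, height] in pixels, round what is visible of it).
- arm.trace(thing, camera): "mask" (480x640 bool, what is visible of it) and "extent" ([left, top, width, height] in pixels, round what is visible of it).
The state is a dict: "t": time; "q": joint angles; "qd": joint speeds; "joint_efforts": joint torques, N m; "eef_pos": TCP position; "ee_rot": TCP orientation; "force": force on the tool from outside, world axes, zero at the start; "moment": the same for the moment, N m; "width": finger opening in m; "gripper_force": force on a finger pad.
Only numpy, scipy, OpenCV 4.12 (cv2) and the standard library are available. Lean on these libraries where they do the work, as an engineer would, in place of code of your own. Each camera call takes 0.05 s, during which the arm holds its last target. There are 200 camera calls.

## Task

Switch on the display light under the tallest vase: gently press down the raised, near end of the paddle switch in front of that vase's stand with the fingertips until it is fully over, then draw back clear. Leave the other two switches off, and do not pick up, shift or knock any vase or other ware on the counter.

Things in the scene. Friction and masses are not known exactly. Their poses are not given: they have to be found in the camera images.
- vase_tall: the tallest vase: clear glass trumpet, 250 mm high, foot 74 mm, stem 48 mm, mouth 84 mm across; loose, about 0.7 kg. It stands on any one of the three display stands. Origin: centre of its underside; z up.
- vase_mid: middle vase: the same clear glass trumpet shape but 200 mm high, foot 74 mm, mouth 84 mm; loose. It stands on any one of the three display stands. Origin: centre of its underside; z up.
- vase_short: shortest vase: clear glass tumbler shape, 130 mm high, mouth 92 mm across; loose. It stands on any one of the three display stands. Origin: centre of its underside; z up.
- squirrel_left: small glazed brown squirrel figure, 67 mm high, 44 mm wide, loose on the table between the switches, on the left as the robot sees it. Origin: centre of its underside. A bystander.
- squirrel_right: small glazed brown squirrel figure, 67 mm high, 44 mm wide, loose on the table between the switches, on the right as the robot sees it. Origin: centre of its underside. A bystander.
- bowl: clear glass bowl, 110 mm across, 50 mm high, loose, right-hand side. Origin: centre of its underside. A bystander.
- spoon: wooden spoon 190 mm long, lying loose on the table near the robot. A bystander.
- jar: blue ceramic jar with wooden lid, 60 mm across, 85 mm high, loose, left-hand side. Origin: centre of its underside. A bystander.
- mug: white mug, 76 mm across, 85 mm high, loose, far left. Origin: centre of its underside. A bystander.
- lamp_a (a point): centre of the top of the left-hand (+y) display stand, a fixed round lamp base 128 mm across with a white frosted top 35 mm above the table. One vase stands centred on it, within 6 mm. Its x axis points from the stand's switch to the stand, away from the robot; z is up.
- switch_a_press (a point): spot to press on the left-hand (+y) stand's switch: on top of the paddle's raised end, on its centre line, 8 mm from the end, 157 mm from the lamp point along the stand's -x (towards the robot). It moves with the paddle: 41 mm above the table when off, 31 mm when fully on. The paddle is a grey plate 70 x 44 x 8 mm (long along the stand's x) on a fixed black block 86 x 56 mm, 18 mm high.
- switch_a (a joint): paddle of the left-hand (+y) stand's switch, rad: 0 to 0.03 is off (robot-side end up), 0.36 fully on (that end down at its stop); above 0.27 counts as on. It pivots about a level axis across its middle, 27 mm beyond the press spot, 32 mm above the table. No spring: it turns under 1.5 to 3 N on the spot and stays where left.
- lamp_b (a point): centre of the top of the middle display stand, a fixed round lamp base 128 mm across with a white frosted top 35 mm above the table. One vase stands centred on it, within 6 mm. Its x axis points from the stand's switch to the stand, away from the robot; z is up.
- switch_b_press (a point): spot to press on the middle stand's switch: on top of the paddle's raised end, on its centre line, 8 mm from the end, 157 mm from the lamp point along the stand's -x (towards the robot). It moves with the paddle: 41 mm above the table when off, 31 mm when fully on. The paddle is a grey plate 70 x 44 x 8 mm (long along the stand's x) on a fixed black block 86 x 56 mm, 18 mm high.
- switch_b (a joint): paddle of the middle stand's switch, rad: 0 to 0.03 is off (robot-side end up), 0.36 fully on (that end down at its stop); above 0.27 counts as on. It pivots about a level axis across its middle, 27 mm beyond the press spot, 32 mm above the table. No spring: it turns under 1.5 to 3 N on the spot and stays where left.
- lamp_c (a point): centre of the top of the right-hand (-y) display stand, a fixed round lamp base 128 mm across with a white frosted top 35 mm above the table. One vase stands centred on it, within 6 mm. Its x axis points from the stand's switch to the stand, away from the robot; z is up.
- switch_c_press (a point): spot to press on the right-hand (-y) stand's switch: on top of the paddle's raised end, on its centre line, 8 mm from the end, 157 mm from the lamp point along the stand's -x (towards the robot). It moves with the paddle: 41 mm above the table when off, 31 mm when fully on. The paddle is a grey plate 70 x 44 x 8 mm (long along the stand's x) on a fixed black block 86 x 56 mm, 18 mm high.
- switch_c (a joint): paddle of the right-hand (-y) stand's switch, rad: 0 to 0.03 is off (robot-side end up), 0.36 fully on (that end down at its stop); above 0.27 counts as on. It pivots about a level axis across its middle, 27 mm beyond the press spot, 32 mm above the table. No spring: it turns under 1.5 to 3 N on the spot and stays where left.
Things that resemble listed ones, but are neither listed nor needed, are in the scene too. Leave any green or purple look-alike of the vase_mid alone.

How it is judged:
On the way:
1. the fingertips press the switch in front of the tallest vase's stand over to on (((horizontal distance between vase_tall and lamp_a below 0.05 m and value of joint switch_a above 0.27 rad and contact force between the fingers and switch_a above 0.2 N) or (horizontal distance between vase_tall and lamp_b below 0.05 m and value of joint switch_b above 0.27 rad and contact force between the fingers and switch_b above 0.2 N) or (horizontal distance between vase_tall and lamp_c below 0.05 m and value of joint switch_c above 0.27 rad and contact force between the fingers and switch_c above 0.2 N))), for 0.02 s.
At the end, for the whole second after the job is handed in: The switch of the stand that carries the tallest vase is on (above 0.27 rad), the other two are off (below 0.09 rad), and every vase and other ware is within 15 mm of where it began, the vases upright within 0.15 rad (((horizontal distance between vase_tall and lamp_a below 0.05 m and value of joint switch_a above 0.27 rad and value of joint each of switch_b, switch_c below 0.09 rad) or (horizontal distance between vase_tall and lamp_b below 0.05 m and value of joint switch_b above 0.27 rad and value of joint each of switch_a, switch_c below 0.09 rad) or (horizontal distance between vase_tall and lamp_c below 0.05 m and value of joint switch_c above 0.27 rad and value of joint each of switch_a, switch_b below 0.09 rad)) and distance of each of vase_tall, vase_mid, vase_short, squirrel_left, squirrel_right, bowl, spoon, jar, mug from where it was at the start of the episode below 0.015 m and angle between each of vase_tall, vase_mid, vase_short's own z axis and vertical below 0.15 rad); the robot touches nothing.
It fails at once if a switch in front of another vase is pressed (over 0.09 rad) ((not (horizontal distance between vase_tall and lamp_a below 0.05 m) and value of joint switch_a above 0.09 rad) or (not (horizontal distance between vase_tall and lamp_b below 0.05 m) and value of joint switch_b above 0.09 rad) or (not (horizontal distance between vase_tall and lamp_c below 0.05 m) and value of joint switch_c above 0.09 rad)).
It fails at once if a switch is pressed harder than 25 N (contact force between anything else and switch_a above 25 N or contact force between anything else and switch_b above 25 N or contact force between anything else and switch_c above 25 N).
It fails at once if a vase or other ware is shifted, lifted or carried more than 15 mm (distance of any of vase_tall, vase_mid, vase_short, squirrel_left, squirrel_right, bowl, spoon, jar, mug from where it was at the start of the episode above 0.015 m).
It fails at once if a vase or a squirrel is tipped more than 0.2 rad (angle between any of vase_tall, vase_mid, vase_short, squirrel_left, squirrel_right's own z axis and vertical above 0.2 rad).
It also fails if it takes over 32 s, if anything falls off the work surface, if the arm or the gripper's body presses on something with over 40 N, if the wrist force passes 120 N, or if a joint passes its speed limit or range.

## Working session

There is one attempt and no reset: what is moved stays moved. The work goes in short steps, Python scripts to look and compute and a shell command to move; the robot and the scene stay as the last step left them, time stands still between calls to the robot, and variables do not carry over. Pictures are saved under pics/ and viewed, at most 10 in all, crops included, and the job is handed in when it is done.

```bash
mkdir -p pics
cat > h.py <<'E'
from station import arm
import numpy as np, cv2
def px2w(c,u,v,d):
    K=arm.get_calibration(c);m=K["mtx"]
    p=np.array([(u-m[0][2])/m[0][0]*d,(v-m[1][2])/m[1][1]*d,d])
    return np.array(K["R"]).T@(p-np.array(K["t"]))
def onplane(c,u,v,z):
    K=arm.get_calibration(c);R=np.array(K["R"]);C=-R.T@np.array(K["t"])
    r=R.T@np.linalg.inv(K["mtx"])@np.array([u,v,1.]);return C+r*(z-C[2])/r[2]
E
python3 - <<'E'
from h import *
for c in("side","top"):
    im,d=arm.grab_frame(c);cv2.imwrite(f"pics/{c}0.png",im[:,:,::-1]);np.save(f"{c}_d.npy",d)
    K=arm.get_calibration(c);print(c,np.round(-np.array(K["R"]).T@K["t"],3))
    for n in("vase_tall","vase_mid","vase_short","switch_a","squirrel_left"):
        for r in arm.trace(n,c)[:5]:
            m=r["mask"]&(d>0)
            v,u=np.nonzero(m)
            P=np.array([px2w(c,a,b,d[b,a]) for a,b in zip(u[::5],v[::5])])
            print(c,n,round(r["score"],2),np.round(r["extent"]),np.round(np.median(P,0),3) if len(P) else None,np.round(np.percentile(P[:,2],98),3) if len(P) else None)
print(arm.get_state()["ee_rot"],arm.hold_point_z)
E
```

```text
side [0.322 0.749 0.885]
side vase_tall 0.57 [221. 212.  55. 124.] [0.602 0.243 0.228] 0.285
side vase_mid 0.86 [263. 162.  42.  89.] [0.622 0.034 0.186] 0.235
side vase_mid 0.69 [236. 100.  34.  79.] [ 0.81  -0.228  0.138] 0.2
side vase_short 0.63 [293. 128.  42.  62.] [ 0.643 -0.193  0.131] 0.165
side switch_a 0.81 [342. 188.  32.  11.] [ 0.519 -0.195  0.035] 0.041
side switch_a 0.8 [304. 323.  39.  30.] [0.474 0.226 0.035] 0.042
side switch_a 0.66 [324. 251.  37.  21.] [0.496 0.033 0.035] 0.043
side squirrel_left 0.85 [346. 281.  26.  33.] [0.437 0.12  0.035] 0.066
top [0.426 0.004 1.127]
top vase_tall 0.95 [186. 179.  68.  60.] [0.614 0.234 0.219] 0.286
top vase_mid 0.83 [307. 176.  43.  52.] [0.641 0.017 0.177] 0.237
top vase_mid 0.8 [426.  89.  57.  70.] [ 0.821 -0.247  0.147] 0.201
top vase_mid 0.78 [323. 312.  49.  46.] [ 0.364 -0.025  0.164] 0.201
top vase_short 0.86 [419. 172.  49.  49.] [ 0.662 -0.228  0.115] 0.167
top vase_short 0.64 [398. 302.  35.  82.] [ 0.301 -0.189  0.013] 0.021
top switch_a 0.91 [308. 257.  26.  31.] [0.5   0.03  0.036] 0.043
top switch_a 0.87 [415. 247.  22.  30.] [ 0.524 -0.2    0.036] 0.042
top switch_a 0.68 [228. 264.  22.  32.] [0.481 0.222 0.036] 0.043
top switch_a 0.34 [149. 245.  39.  29.] [0.525 0.37  0.082] 0.088
top squirrel_left 0.74 [276. 288.  23.  23.] [0.444 0.104 0.036] 0.066
[-3.14157832e+00  1.06711719e-05 -3.39787019e-01] 0.0188
```

View pics/side0.png

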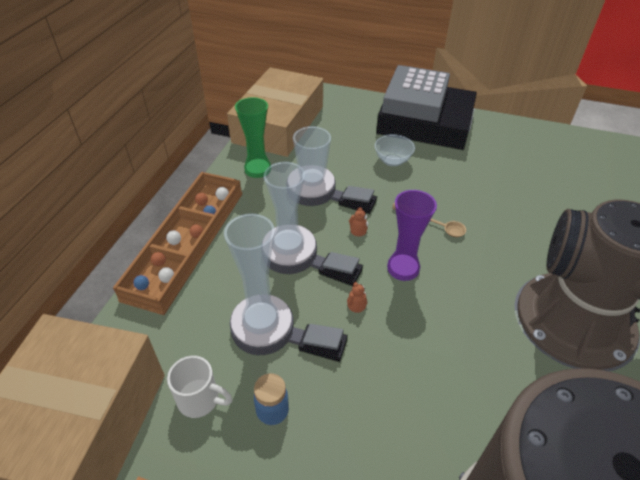

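View pics/top0.png

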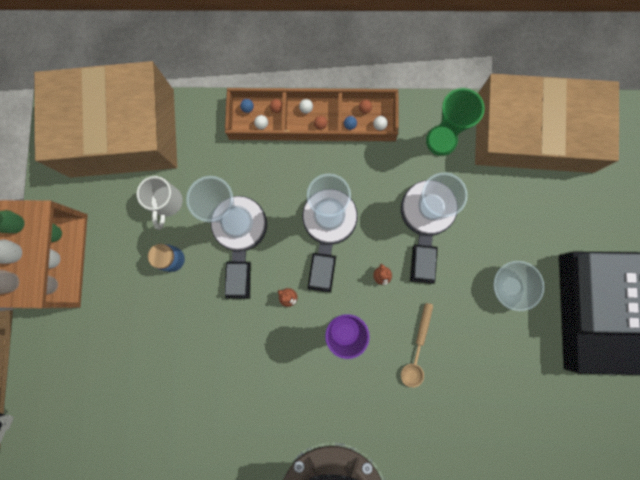

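Three clear vases: tops at z 0.285 (left, top px 210,198), 0.236 (middle, 329,195) and 0.167 (right, 443,193). The look-alikes are green (463,108) and purple (348,337). The left one at 35+250 mm is vase_tall, so switch_a it is (top px 237,280). Next I check this with a crop, the paddle fit and the heights along the path.

Run:
```python
from h import *
im,d=arm.grab_frame("top")
cv2.imwrite("pics/crop.png",cv2.resize(im[160:320,120:300,::-1],None,fx=4,fy=3.75))
H=np.array([[px2w("top",u,v,d[v,u]) if d[v,u]>0 else [9,9,9] for u in range(640)] for v in range(480)])
# lamp disc: white, z~.035
for r in arm.trace("switch_a","top"):
    q=np.median(H[r["mask"]],0)
    if abs(q[1]-.225)>.05: continue
    p=H[r["mask"]];t=p[(p[:,2]>.026)&(p[:,2]<.048)]
    rect=cv2.minAreaRect((t[:,:2]*1000).astype(np.float32));print("rect",rect, cv2.boxPoints(rect))
    A=np.c_[t[:,:2],np.ones(len(t))];print("plane",np.linalg.lstsq(A,t[:,2],rcond=None)[0],q)
hsv=cv2.cvtColor(im,cv2.COLOR_RGB2HSV)
m=(np.abs(H[:,:,2]-.035)<.006)&(H[:,:,0]>.53)&(H[:,:,0]<.7)&(abs(H[:,:,1]-.22)<.09)
l=H[m];print("lamp",m.sum(),cv2.minEnclosingCircle((l[:,:2]*1000).astype(np.float32)),l.mean(0))
# rim of dark base edge too
for n in("jar","mug"):
    for r in arm.trace(n,"top")[:1]: print(n,np.round(np.median(H[r["mask"]],0),3))
# max height in boxes
for x0 in np.arange(.1,.75,.1):
    print(round(x0,2),[ (lambda s: round(float(np.percentile(s,99)),2) if len(s)>5 else None)(H[(H[:,:,0]>x0)&(H[:,:,0]<x0+.1)&(H[:,:,1]>y0)&(H[:,:,1]<y0+.1)][:,2]) for y0 in np.arange(0,.9,.1)])
```

```text
Traceback (most recent call last):
  File "h.py", line 4, in px2w
    K=arm.get_calibration(c);m=K["mtx"]
ValueError: time passes only in moves, steps and waits
```

View pics/crop.png

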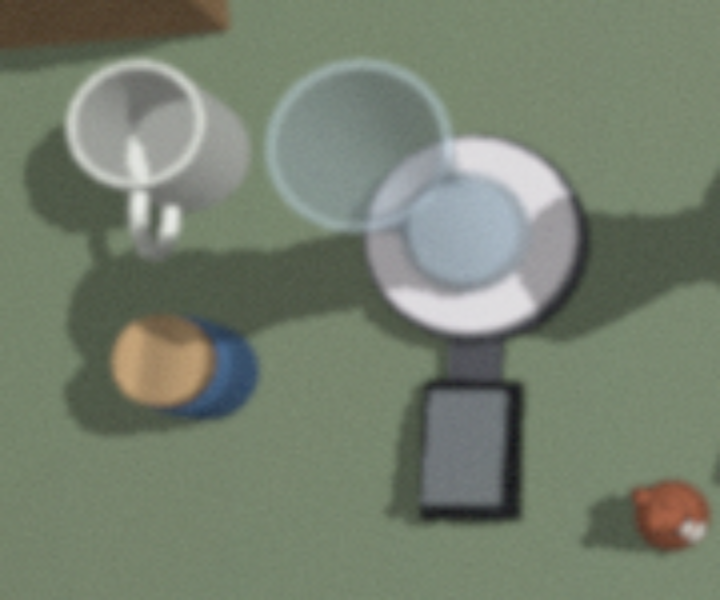

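The crop shows the clear trumpet vase on the left stand, its foot at about px (237,221). Its switch is a grey paddle at about px (236,280), with the squirrel at (287,297) and the jar at (160,256). The script failed on too many calibration calls, so I'll vectorise it.

Run:
```python
from h import *
im,d=arm.grab_frame("top")
K=arm.get_calibration("top");R=np.array(K["R"]);M=np.linalg.inv(K["mtx"])
u,v=np.meshgrid(np.arange(640),np.arange(480))
H=((np.dstack([u,v,np.ones_like(u)])@M.T)*d[...,None]-np.array(K["t"]))@R
H[d<=0]=9
for r in arm.trace("switch_a","top"):
    q=np.median(H[r["mask"]],0)
    if abs(q[1]-.225)>.05: continue
    p=H[r["mask"]];t=p[(p[:,2]>.026)&(p[:,2]<.048)]
    rect=cv2.minAreaRect((t[:,:2]*1000).astype(np.float32));print("rect",rect, cv2.boxPoints(rect))
    A=np.c_[t[:,:2],np.ones(len(t))];print("plane",np.linalg.lstsq(A,t[:,2],rcond=None)[0],q)
m=(np.abs(H[:,:,2]-.035)<.006)&(H[:,:,0]>.54)&(H[:,:,0]<.7)&(abs(H[:,:,1]-.22)<.09)
l=H[m];print("lamp",m.sum(),cv2.minEnclosingCircle((l[:,:2]*1000).astype(np.float32)),l.mean(0))
for n in("jar","mug"):
    for r in arm.trace(n,"top")[:1]: print(n,np.round(np.median(H[r["mask"]],0),3))
for x0 in np.arange(.1,.75,.1):
    print(round(x0,2),[ (lambda s: round(float(np.percentile(s,99)),2) if len(s)>5 else None)(H[(H[:,:,0]>x0)&(H[:,:,0]<x0+.1)&(H[:,:,1]>y0)&(H[:,:,1]<y0+.1)][:,2]) for y0 in np.arange(0,.9,.1)])
```

```text
rect ((481.09930419921875, 223.72189331054688), (68.15797424316406, 44.94685745239258), 0.8114612102508545) [[446.70547 245.71043]
 [447.342   200.76808]
 [515.49316 201.73335]
 [514.85657 246.6757 ]]
plane [-0.16343372  0.00043893  0.11391487] [0.48056065 0.22302531 0.03563559]
rect ((615.2471923828125, 230.08355712890625), (85.86131286621094, 74.1977310180664), 48.104225158691406) [[558.9641  222.90144]
 [614.194   173.35387]
 [671.5303  237.26567]
 [616.3004  286.81323]]
plane [-0.06939631 -0.03166791  0.08874861] [0.61488571 0.23094319 0.22053569]
lamp 1064 ((610.6469116210938, 223.4521942138672), 62.43496322631836) [0.60221398 0.21232561 0.03467735]
jar [0.525 0.368 0.082]
mug [0.666 0.406 0.043]
0.1 [0.18, 0.0, 0.0, 0.0, 0.0, 0.0, 0.0, 0.0, None]
0.2 [0.0, 0.0, 0.0, 0.0, 0.0, 0.32, 0.0, 0.0, None]
0.3 [0.2, 0.0, 0.0, 0.0, 0.0, 0.0, 0.0, 0.0, None]
0.4 [0.05, 0.06, 0.04, 0.02, 0.0, 0.15, 0.2, 0.0, None]
0.5 [0.24, 0.28, 0.29, 0.09, 0.08, 0.15, 0.21, None, None]
0.6 [0.24, 0.29, 0.29, 0.09, 0.09, 0.15, 0.16, 0.0, None]
0.7 [0.0, 0.0, 0.0, 0.14, 0.14, 0.14, 0.14, 0.0, None]
```

Press spot: (0.454, 0.2235), and the stand's x axis lies along world x. Both routes agree: near end + 8 mm, and lamp − 157 mm. I move above it at the current height, shut the fingers and turn the tool to yaw 0.

```bash
python3 -m crank '[[[1.0,1.0,0,-0.4],[2.3,2.1,0,-0.8],[3.7,3.3,0,-1.2],[5.1,4.5,0,-1.6],[6.5,5.7,0,-2.0],[7.9,7.0,0,-2.4],[9.4,8.3,0,-2.8],[10.8,9.5,0,-3.2],[12.2,10.8,0,-3.6],[13.4,11.8,0,-3.9],[14.1,12.5,0,-3.9],[14.1,12.5,0,-3.9]]]' 1; python3 -c "
from station import arm;s=arm.get_state();print(s)"
```

```text
t: 2.35
eef_pos: [0.4537, 0.2229, 0.201]
ee_rot: [-3.141, -0.0, -0.002]
force: [-0.7, -0.3, 0.5]
width: 0.0006
gripper_force: 0.0
{'t': 2.35, 'q': array([ 8.46011039e-01,  7.72554620e-02, -3.54128077e-01,  7.59658703e-05,
       -1.13914232e+00,  7.22902949e-01]), 'qd': array([ 0.03297217,  0.0058526 ,  0.0052146 , -0.00373614,  0.00519615,
       -0.02567715]), 'joint_efforts': array([-9.38645862e-01, -3.48986113e+01,  2.82544810e+01,  6.77273244e+00,
        2.00986303e-02,  3.69840246e-01]), 'eef_pos': array([0.45366685, 0.2229438 , 0.20103371]), 'ee_rot': array([-3.14143549e+00, -2.30675909e-04, -1.85058400e-03]), 'force': array([-0.66357642, -0.32714729,  0.5096185 ]), 'moment': array([-0.05819141, -0.00316239,  0.01378904]), 'gripper_force': 0.0, 'width': 0.0006380498314156908}
```

```bash
python3 -m crank '[[[0,0,1,0],[0,0,2,0],[0,0,3,0],[0,0,4,0],[0,0,4.8,0],[0,0,5.4,0],[0,0,5.8,0],[0,0,6.0,0],[0,0,6.0,0]]]'
python3 - <<'E'
from h import *
im,d=arm.grab_frame("side");cv2.imwrite("pics/side1.png",cv2.resize(im[180:400,200:440,::-1],None,fx=2.5,fy=2.5))
E
```

```text
t: 3.48
eef_pos: [0.4533, 0.2243, 0.0509]
ee_rot: [3.142, -0.0, 0.001]
force: [-0.2, -0.4, 1.1]
width: 0.0008
gripper_force: 0.0
```

View pics/side1.png

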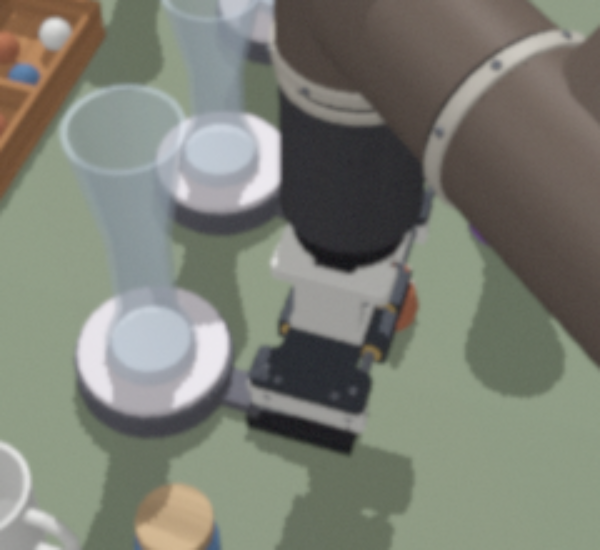

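The picture shows the fingers directly over switch_a (crop px 310,400), with the squirrel (405,305) and the vase clear. Now I press gently.

```bash
python3 -m crank '[[[0,0,0.2,0],[0,0,0.3,0],[0,0,0.35,0],[0,0,0.4,0],[0,0,0.45,0],[0,0,0.5,0],[0,0,0.5,0]]]'
```

```text
t: 4.4
eef_pos: [0.4531, 0.2242, 0.0383]
ee_rot: [3.141, 0.0, 0.001]
force: [-0.1, -0.1, 0.2]
width: 0.0002
gripper_force: 0.0
```

```bash
python3 -m crank '[[[0,0,0.04,0],[0,0,0.08,0],[0,0,0.12,0],[0,0,0.16,0],[0,0,0.2,0],[0,0,0.2,0]]]'
```

```text
t: 5.15
eef_pos: [0.4531, 0.2242, 0.0333]
ee_rot: [3.141, 0.0, 0.001]
force: [0.1, 0.2, -0.1]
width: 0.0008
gripper_force: 0.0
```

```bash
python3 -m crank '[[[0,0,0.03,0],[0,0,0.06,0],[0,0,0.08,0],[0,0,0.08,0]]]'
python3 - <<'E'
from h import *
im,d=arm.grab_frame("side");cv2.imwrite("pics/side2.png",cv2.resize(im[280:380,270:370,::-1],None,fx=6,fy=6))
E
```

```text
t: 5.65
eef_pos: [0.4532, 0.2243, 0.0313]
ee_rot: [3.142, 0.0, 0.001]
force: [-0.0, -0.1, 0.2]
width: 0.0006
gripper_force: 0.0
```

View pics/side2.png

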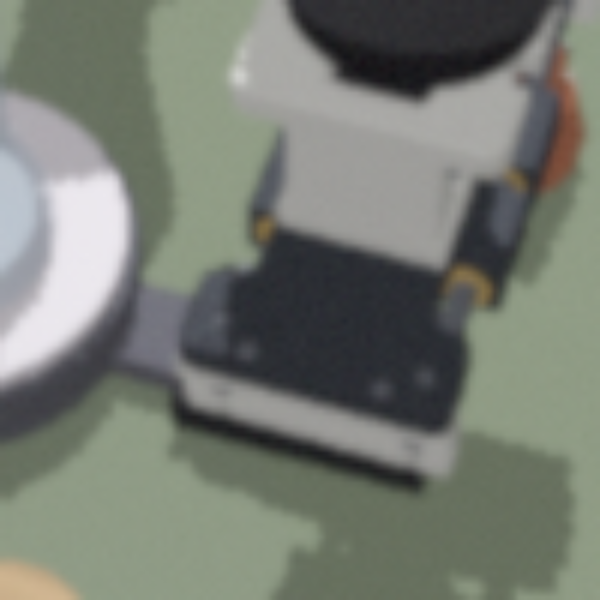

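No force yet and the view is clear; I continue in fine steps until the stop is felt.

```bash
python3 -m crank '[[[0,0,0.03,0],[0,0,0.06,0]]]' ; python3 -m crank '[[[0,0,0.03,0],[0,0,0.06,0]]]'
```

```text
t: 5.95
eef_pos: [0.4531, 0.2242, 0.0298]
ee_rot: [3.142, 0.0, 0.001]
force: [-0.0, -0.1, 0.2]
width: 0.0004
gripper_force: 0.0
t: 6.2
eef_pos: [0.4532, 0.2243, 0.0283]
ee_rot: [3.142, 0.0, 0.001]
force: [0.2, -0.5, 0.4]
width: 0.0004
gripper_force: 0.0
```

Run:
```python
from h import *
im,d=arm.grab_frame("top");s,_=arm.grab_frame("side")
a=cv2.resize(im[200:320,180:300,::-1],(400,400));b=cv2.resize(s[300:370,285:355,::-1],(400,400))
cv2.imwrite("pics/both.png",np.hstack([a,b]))
for i in range(4): s=arm.get_state();arm.grab_frame("top");print(np.round(s["force"],2),np.round(s["joint_efforts"],2),s["eef_pos"])
```

```text
[-0.24 -0.16 -0.71] [ 1.000e-02 -4.267e+01  2.078e+01  4.910e+00  1.000e-01  0.000e+00] [0.4531297  0.22423426 0.02826519]
[-0.18  0.22 -1.  ] [ -0.   -42.64  20.74   4.9    0.09  -0.  ] [0.45315487 0.22424451 0.02829353]
[-0.59 -0.1  -0.43] [ -0.   -42.64  20.75   4.9    0.08  -0.  ] [0.45317486 0.22424995 0.0283349 ]
[-0.32 -0.85 -0.17] [ -0.   -42.64  20.76   4.91   0.08   0.  ] [0.45321819 0.22428732 0.02838703]
```

View pics/both.png

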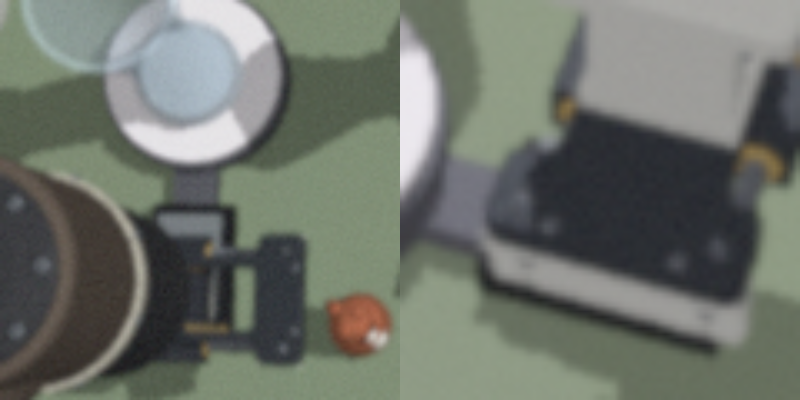

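Run:
```python
from h import *
for c in("top","side"):
    im,d=arm.grab_frame(c)
    K=arm.get_calibration(c);R=np.array(K["R"]);M=np.linalg.inv(K["mtx"])
    u,v=np.meshgrid(np.arange(640),np.arange(480))
    H=((np.dstack([u,v,np.ones_like(u)])@M.T)*d[...,None]-np.array(K["t"]))@R
    pts=[(264,290),(258,275),(268,305),(244,290),(244,275),(240,266),(244,300),(250,300)] if c=="top" else [(285+x*.175,300+y*.175) for x,y in[(210,250),(220,300),(330,240),(300,270),(330,310),(110,265),(130,180),(345,290)]]
    for a,b in pts: a,b=int(a),int(b);print(c,a,b,np.round(H[b,a],3),im[b,a])
```

```text
top 264 290 [0.453 0.14  0.164] [52 58 62]
top 258 275 [0.483 0.153 0.162] [55 59 63]
top 268 305 [0.424 0.132 0.161] [53 54 60]
top 244 290 [0.456 0.203 0.038] [85 89 90]
top 244 275 [0.484 0.186 0.134] [106 108 109]
top 240 266 [0.51  0.215 0.03 ] [120 125 128]
top 244 300 [0.433 0.18  0.161] [63 61 62]
top 250 300 [0.433 0.168 0.161] [51 56 57]
side 321 343 [0.453 0.318 0.163] [46 48 52]
side 323 352 [0.451 0.312 0.126] [156 155 152]
side 342 342 [0.421 0.305 0.161] [48 50 56]
side 337 347 [0.426 0.317 0.162] [43 43 51]
side 342 354 [0.417 0.319 0.148] [149 148 145]
side 304 346 [0.485 0.313 0.129] [155 154 152]
side 307 331 [0.482 0.303 0.161] [66 68 77]
side 345 350 [0.413 0.315 0.157] [87 89 84]
```

The body bar is at z 0.13–0.16. The depth shows the paddle still at its off height (z 0.038 at x 0.456), although the TCP reads 0.028. So the fingers are apparently not shut and straddle it. I lift straight up and look at the fingers.

```bash
python3 -m crank '[[[0,0,-1,0],[0,0,-2.5,0],[0,0,-4,0],[0,0,-5,0],[0,0,-5,0]]]'
python3 - <<'E'
from h import *
im,d=arm.grab_frame("side");t,_=arm.grab_frame("top")
cv2.imwrite("pics/lift.png",np.hstack([cv2.resize(t[200:330,170:300,::-1],(400,400)),cv2.resize(im[240:370,250:380,::-1],(400,400))]))
E
```

```text
t: 7.22
eef_pos: [0.4542, 0.2252, 0.1556]
ee_rot: [-3.139, -0.003, 0.001]
force: [-0.3, -0.0, 0.3]
width: 0.0002
gripper_force: 0.0
```

View pics/lift.png

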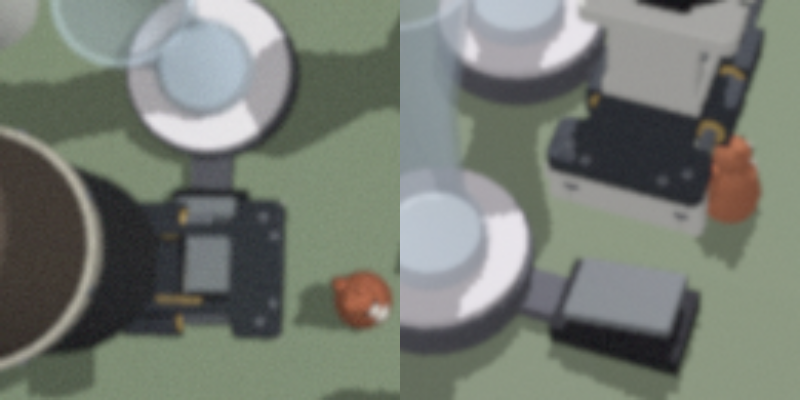

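Run:
```python
from h import *
for c in("side","top"):
    im,d=arm.grab_frame(c)
    K=arm.get_calibration(c);R=np.array(K["R"]);M=np.linalg.inv(K["mtx"])
    u,v=np.meshgrid(np.arange(640),np.arange(480))
    H=((np.dstack([u,v,np.ones_like(u)])@M.T)*d[...,None]-np.array(K["t"]))@R
    m=(H[...,0]>.45)&(H[...,0]<.512)&(abs(H[...,1]-.2235)<.02)&(H[...,2]>.024)&(H[...,2]<.055)
    t=H[m]; A=np.c_[t[:,0]-.481,t[:,1]-.2235,np.ones(len(t))];print(c,len(t),np.linalg.lstsq(A,t[:,2],rcond=None)[0])
    s=arm.get_state();p=s["eef_pos"]
    for dz in(0,.03,.06):
        q=R@(p+[0,0,dz])+K["t"];w=np.array(K["mtx"])@q;a,b=(w[:2]/w[2]).astype(int);print(c,dz,a,b,"expect depth",q[2],d[b,a],np.round(H[b,a],3))
    g=(H[...,2]>.1)&(H[...,2]<.29)&(abs(H[...,0]-.454)<.06)&(abs(H[...,1]-.224)<.12)
    z=H[g];print("low",[(round(y,2),np.round(z[abs(z[:,1]-y)<.01,2].min(),3) if (abs(z[:,1]-y)<.01).any() else None) for y in np.arange(.12,.34,.02)])
```

```text
side 538 [-0.17829083 -0.00411662  0.03484313]
side 0 337 302 expect depth 0.9014101190379626 0.73689777 [0.429 0.32  0.286]
side 0.03 337 291 expect depth 0.8798132493853159 0.7461982 [0.434 0.304 0.29 ]
side 0.06 338 280 expect depth 0.8582163797326693 0.76444733 [0.439 0.281 0.287]
low [(np.float64(0.12), np.float64(0.287)), (np.float64(0.14), np.float64(0.244)), (np.float64(0.16), np.float64(0.258)), (np.float64(0.18), np.float64(0.258)), (np.float64(0.2), np.float64(0.249)), (np.float64(0.22), np.float64(0.19)), (np.float64(0.24), np.float64(0.248)), (np.float64(0.26), np.float64(0.248)), (np.float64(0.28), np.float64(0.259)), (np.float64(0.3), np.float64(0.249)), (np.float64(0.32), np.float64(0.244)), (np.float64(0.34), None)]
top 253 [-0.17961856 -0.00378566  0.03566094]
top 0 223 289 expect depth 0.9755266523371963 0.8624794 [0.451 0.199 0.266]
top 0.03 219 289 expect depth 0.9457669234934336 0.74583244 [0.448 0.178 0.382]
top 0.06 216 288 expect depth 0.916007194649671 0.726882 [0.449 0.179 0.402]
low [(np.float64(0.12), np.float64(0.275)), (np.float64(0.14), np.float64(0.276)), (np.float64(0.16), np.float64(0.256)), (np.float64(0.18), np.float64(0.24)), (np.float64(0.2), np.float64(0.24)), (np.float64(0.22), np.float64(0.264)), (np.float64(0.24), None), (np.float64(0.26), None), (np.float64(0.28), None), (np.float64(0.3), None), (np.float64(0.32), None), (np.float64(0.34), None)]
```

The paddle is untouched, with slope −0.179. The gripper body's underside is measured about 89 mm above the reported TCP, against about 66 mm stated. So the true tips sit roughly 20 mm higher than reported and never reached the paddle. I go down again, below the earlier height, in fine steps guarded by force.

```bash
python3 -m crank '[[[0,0,1,0],[0,0,2.2,0],[0,0,3.4,0],[0,0,4.4,0],[0,0,4.9,0],[0,0,5.1,0],[0,0,5.1,0]]]'; python3 -m crank '[[[0,0,0.05,0],[0,0,0.1,0]]]'; python3 -m crank '[[[0,0,0.05,0],[0,0,0.1,0]]]'
```

```text
t: 8.3
eef_pos: [0.4534, 0.2244, 0.026]
ee_rot: [3.142, -0.0, 0.001]
force: [-0.6, -0.0, 0.4]
width: 0.0003
gripper_force: 0.0
t: 8.55
eef_pos: [0.4535, 0.2246, 0.024]
ee_rot: [-3.141, -0.001, 0.001]
force: [-0.0, 1.2, -0.6]
width: 0.0001
gripper_force: 0.0
t: 8.8
eef_pos: [0.4532, 0.2243, 0.021]
ee_rot: [-3.141, -0.0, 0.001]
force: [0.5, -0.5, -0.3]
width: 0.0002
gripper_force: 0.0
```

```bash
python3 -m crank '[[[0,0,0.05,0],[0,0,0.1,0]]]'; python3 -m crank '[[[0,0,0.05,0],[0,0,0.1,0]]]'
cat > pad.py <<'E'
from h import *
im,d=arm.grab_frame("top");c="top"
K=arm.get_calibration(c);R=np.array(K["R"]);M=np.linalg.inv(K["mtx"])
u,v=np.meshgrid(np.arange(640),np.arange(480))
H=((np.dstack([u,v,np.ones_like(u)])@M.T)*d[...,None]-np.array(K["t"]))@R
m=(H[...,0]>.45)&(H[...,0]<.512)&(abs(H[...,1]-.2235)<.019)&(H[...,2]>.024)&(H[...,2]<.055)
for x in np.arange(.452,.515,.006):
    t=H[m&(abs(H[...,0]-x)<.003)]
    if len(t):print(round(x,3),len(t),np.round(np.median(t,0),3))
g=(H[...,2]>.03)&(H[...,2]<.09)&(abs(H[...,0]-.454)<.04)&(abs(H[...,1]-.224)<.06)&(H[...,2]>.046)
print(np.round(H[g][::3],3)[:25])
E
python3 pad.py
```

```text
t: 9.05
eef_pos: [0.4532, 0.2242, 0.0183]
ee_rot: [3.142, 0.0, 0.001]
force: [0.1, -0.2, -0.1]
width: 0.0005
gripper_force: 0.0
t: 9.3
eef_pos: [0.4531, 0.2242, 0.0158]
ee_rot: [3.141, 0.0, 0.001]
force: [-0.4, 0.3, 1.7]
width: 0.0002
gripper_force: 0.9
0.5 14 [0.501 0.22  0.034]
0.506 44 [0.506 0.221 0.031]
0.512 17 [0.51  0.224 0.03 ]
[]
```

Contact is beginning (1.7 N at reported z 0.016, an offset of about 25 mm). About 8–10 mm of press remains, in small steps.

```bash
python3 -m crank '[[[0,0,0.04,0],[0,0,0.08,0]]]'; python3 -m crank '[[[0,0,0.04,0],[0,0,0.08,0]]]';python3 -m crank '[[[0,0,0.04,0],[0,0,0.08,0]]]'; python3 pad.py
```

```text
t: 9.6
eef_pos: [0.4531, 0.2242, 0.0138]
ee_rot: [3.142, 0.0, 0.001]
force: [-0.9, 0.2, 1.9]
width: 0.0004
gripper_force: 0.8
t: 9.85
eef_pos: [0.4532, 0.2242, 0.0118]
ee_rot: [3.142, -0.0, 0.001]
force: [-1.5, -1.0, 1.7]
width: 0.0003
gripper_force: 0.7
t: 10.1
eef_pos: [0.4531, 0.2242, 0.0098]
ee_rot: [3.142, 0.0, 0.001]
force: [-2.0, -0.1, 3.7]
width: 0.0006
gripper_force: 1.6
0.5 13 [0.501 0.219 0.037]
0.506 42 [0.505 0.219 0.036]
0.512 23 [0.51  0.228 0.038]
[]
```

The paddle is turning (far end up by 7 mm, force 2–4 N). I continue to the stop.

```bash
python3 -m crank '[[[0,0,0.04,0],[0,0,0.08,0]]]'; python3 -m crank '[[[0,0,0.03,0],[0,0,0.06,0]]]'; python3 pad.py
```

```text
t: 10.4
eef_pos: [0.4531, 0.2242, 0.0078]
ee_rot: [3.142, 0.0, 0.001]
force: [-2.1, -0.2, 3.4]
width: 0.0002
gripper_force: 1.7
t: 10.65
eef_pos: [0.4532, 0.2243, 0.0068]
ee_rot: [3.141, -0.0, 0.001]
force: [-6.3, -0.7, 13.4]
width: 0.0003
gripper_force: 7.6
0.5 19 [0.501 0.22  0.039]
0.506 32 [0.505 0.218 0.04 ]
0.512 30 [0.51  0.224 0.041]
[]
```

The force rose sharply to 13 N and the far end is at z 0.041: the paddle is at its stop. I draw back straight up, then toward the robot, and check.

```bash
python3 -m crank '[[[0,0,-0.2,0],[0,0,-1,0],[0,0,-2.5,0],[0,0,-4,0],[0,0,-5.5,0],[0,0,-7,0],[-0.8,0,-8,0],[-1.5,0,-8,0],[-1.5,0,-8,0]]]'
python3 - <<'E'
from h import *
for c in("side","top"):
    im,d=arm.grab_frame(c)
    K=arm.get_calibration(c);R=np.array(K["R"]);M=np.linalg.inv(K["mtx"])
    u,v=np.meshgrid(np.arange(640),np.arange(480))
    H=((np.dstack([u,v,np.ones_like(u)])@M.T)*d[...,None]-np.array(K["t"]))@R
    for n,x,y in(("a",.481,.2235),("b",.499,.031),("c",.523,-.199)):
        m=(abs(H[...,0]-x)<.03)&(abs(H[...,1]-y)<.018)&(H[...,2]>.026)&(H[...,2]<.05)
        t=H[m]; A=np.c_[t[:,0]-x,t[:,1]-y,np.ones(len(t))];print(c,n,len(t),np.round(np.linalg.lstsq(A,t[:,2],rcond=None)[0],3))
    cv2.imwrite(f"pics/{c}_end.png",im[:,:,::-1])
    if c=="side":
        for n in("vase_tall","squirrel_left"):
            for r in arm.trace(n,c)[:1]: print(n,np.round(r["extent"]))
print(arm.get_state()["force"])
E
```

```text
t: 11.82
eef_pos: [0.4147, 0.2241, 0.2062]
ee_rot: [-3.141, -0.0, 0.001]
force: [0.1, 0.1, 0.8]
width: 0.0003
gripper_force: 0.0
side a 502 [0.188 0.011 0.036]
side b 55 [-0.151 -0.006  0.034]
side c 0 [0. 0. 0.]
vase_tall [223. 215.  55. 121.]
top a 367 [ 0.175 -0.013  0.036]
top b 427 [-0.177  0.013  0.036]
top c 434 [-0.156  0.011  0.036]
[ 0.20077038 -0.88657179  0.19264601]
```

View pics/side_end.png

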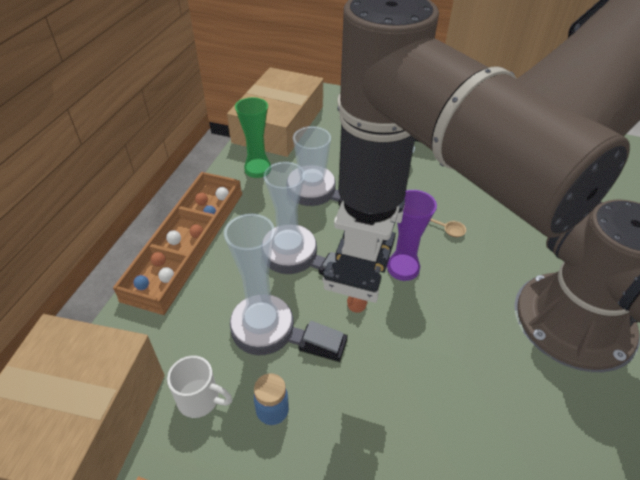

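Switch A (px 323,342) has tipped over to on: slope from −0.18 to +0.18, i.e. 0.36 rad. The other two are still off, the vases, mug and jar are where they were, and the arm is clear. I hand in.

```bash
python3 -c "
from station import arm;print(arm.job_done())"
```

```text
the job is handed in; nothing more can be done
None
```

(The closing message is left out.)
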